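# Fetch the pen torch from the tilt-out bin of the lens case

### The arm

A 7-joint arm with a two-finger parallel gripper is mounted at the origin on the work surface. World frame = base frame: x ahead of the robot, y to its left, z up, the work surface at z = 0. Lengths are in m, angles in degrees, forces in N, time in s.
With the tool pointing down it reaches from about 0.425 to 0.875 m from the base axis. Payload 4.7 kg.
Tool frame: the origin (TCP) lies between the finger pads; the fingertips stand 17 mm ahead of it and the grasp point (between the pads) lies 2 mm behind it; z points along the fingers, y is the line along which they close (so a half turn about z gives the same grasp; the last joint's range is limited). The gripper opens to 87 mm and grips with 3 to 60 N. Pads are 19 mm wide; open, the fingers measure 117 mm over their backs; the gripper's body (75 mm by 190 mm) begins 51 mm behind the grasp point.
Start: joints at [65.667, 18.392, -4.016, 83.108, 1.295, 78.541, -3.26], TCP at [0.276, -0.588, 0.24] pointing down, gripper open.
Joint ranges: [-163.93, 163.93], [-17.29, 119.83], [-79.2, 71.16], [3.27, 140.29], [-89.18, 269.18], [5.43, 117.66], [-154.24, 154.24]. Speed limits (degrees/s): [147.25, 147.25, 180, 180, 180, 180, 180].

### API

Orientations are given as [roll, pitch, yaw] about the fixed x, y, z axes, in that order (R = Rz(yaw) Ry(pitch) Rx(roll)).
In Python, from rig import telemetry, eyes, order gives the robot as it stands.
- The arm moves only by the tool jog_arm, never from a script. Its argument "rows" is a list that holds one entry, the list of rows, each a list of 7 numbers: the turn, a rotation vector about the tool's x, y, z normalised to -1 to 1, where 1 is 360 degrees, then the shift along the tool's x, y, z normalised to -1 to 1, where 1 is 40 cm, then the opening, from -1 (shut) to 1 (fully open). In form: [[[wx, wy, wz, tx, ty, tz, hand], ...]]. A call has exactly 5 rows; each row shifts and turns the commanded pose from where the row before left it, along the tool's axes as they then stand; what a row does not reach is not made up. A row lasts 1/10 s, in which the tool goes at most 50 mm and 8.59 degrees, less where a joint would pass 70% of its speed; a pose out of reach is approached as far as the arm can. A call with a number of a shift or a turn outside -1 to 1 is refused whole. A call with a gripper value outside its range is refused whole. The fingers move at their own pace and stop on an object; "newtons" is the grip in N (left out, the last holds). Time passes only in rows, so rows that do not move let the fingers close, or fill a call up. It gives the time, the measured TCP pose, the force and the opening at its end, in the units of the state.
- telemetry.state(): the state, without advancing time (a new reading comes with each control period).
- eyes.camera(name): name is "scene" or "top" or "wrist"; returns a dict with "pixels" (420x560x3 uint8, red, green, blue), "z_map" (420x560 float32, m along the optical axis (not along the pixel's ray), 0 where there is no reading), "mtx" (3x3 intrinsics, pixels), "k1" (the pictures are not rectified: a ray, as slopes to the right and down, at radius r is drawn at 1 + k1 r^2 times it, then the intrinsics apply), "extrinsics" (4x4, takes a point from camera to world coordinates); the wrist camera has in their place "T_tool_cam" (4x4, takes a point from camera to tool coordinates, whose origin is the TCP and whose axes are the flange's). Camera axes: x right, y down, z forward; pixel columns grow to the right and rows downward; lengths in m; the calibration is good to about 2 mm. A picture is of the moment at which its call begins: read the wrist's pose just before it.
- order.sign_off(): hands the job in, once; it reports no verdict.
Trained networks look in the newest picture that a camera, given by its name, has taken for a name from the list of things; names that differ only in an ending like _2 or _b are one class to them, and where a whole thing is asked for, a point or a joint stands for the part that bears it (a point fixed in the world has none). Each returns a list of dicts, best first, with "confidence" (0 to 1); they miss things now and then, are a little off and sometimes report something else, mostly with a low value. They report only what shows in the picture. A call takes as long as a camera call. They do not tell look-alikes from the thing itself.
- eyes.search_frame(thing, camera): "uv" ([column, row] in pixels, amid what is visible of it).
The state is a dict: "clock": time; "qpos": joint angles; "qvel": joint speeds; "joint_torque": joint torques, N m; "ee_pos": TCP position; "tool_rot": TCP orientation; "force": force on the tool from outside, world axes, zero at the start; "moment": the same for the moment, N m; "grip_width": finger opening in m.
Only numpy, scipy, OpenCV 4.12 (cv2) and the standard library are available. Lean on these libraries where they do the work, as an engineer would, in place of code of your own. Each camera call takes 0.05 s, during which the arm holds its last target. There are 200 camera calls.

### The job

Tip the bin in the front of the tan lens case forward by its pull until it is right open, take the pen torch (the plain round rod among the three tools standing in the rack at the bin's back) up out of it, and drop it tail down into the well of the grey charging stand so that it stands on the bottom of the well, lens end up. Then tip the bin fully shut again. Leave the other two tools in their pockets and do not disturb the things lying on the trolley.

Things in the scene. Friction and masses are not known exactly. Their poses are not given: they have to be found in the camera images.
- case: tan aluminium lens case, 250 wide (y), 170 deep (x), 180 mm high, a slotted lens tray and half-shut sliding door (to 185 mm) on its top. Fixed, near the middle, turned a little. Origin: at the table under the middle of its front face; x points into the case (away from the robot). The top plate covers the bin from above while it is shut.
- bin (a joint): tilt of the bin, rad: 0 = shut (upright, as at the start), grows as its top comes forward out of the case, stop at 0.62 (right open). A stiff hinge: it stays at any angle where it is left; moving it takes about 2 to 6 N at the pull.
- bin_hinge (a point): middle of the bin's hinge line, 20 mm above the table along the foot of the case's front. Its axes turn with the bin: y along the hinge line; shut, x points into the case and z up; at tilt t its z leans by t toward the robot and its x rises by t. In this frame, mm: front panel 228 wide, x -6 to 0, z 2 to 120; open trough with fixed rims 6 mm thick at x 0 to 42; rack at x 42 to 70.
- bin_pull (a point): point on the bin's pull, axes as bin_hinge, at x -42, y 0, z 102 mm in that frame. The pull is an upright aluminium fin standing out from the middle of the front panel: 12 mm thick along y, from z 88 to 116 mm, out to x -56 mm. It can be pinched from above, fingers on both sides along y; it may turn between the fingers as the bin tilts.
- bin_rack (a point): floor of the middle pocket of the rack at the bin's back, axes as bin_hinge, at x 56, y 0, z 6 mm in that frame. Three square pockets 20 x 20 mm, 52 mm deep, at y -60, 0 and +60 mm, floors level with this point; each holds one standing tool.
- torch: pen torch, plain aluminium cylinder 16 mm in diameter and 115 mm long, about 60 g, a dark band at 85 mm and a glass lens in the top end. Origin at the centre of its lower (tail) end, z axis along it to the lens end. Stands loosely in one of the three pockets (any), sticking out 63 mm, and leans with the bin.
- ballstick: fixation stick: white plastic round rod 14 mm in diameter with a 21 mm ball at its top, 105 mm long. Origin at its foot, z along it. Stands in another pocket; to be left in the rack.
- flatrule: flat steel rule, 12 x 17 mm in section, 105 mm long. Origin at its foot, z along it. Stands in the remaining pocket; to be left in the rack.
- well_mouth (a point): centre of the open top of the charging stand's well, 75 mm above the table, z up. The stand is fixed: a grey foot disc 84 mm in diameter and 10 mm high with an upright tube on it, 35 mm outside and 26 mm inside diameter, open at the top. It stands to the left or the right in front of the case.
- well_floor (a point): centre of the bottom of that well, 13 mm above the table (the well is 62 mm deep, so a torch in it sticks out 53 mm).
- pupillometer: silver pupillometer body, 100 x 130 x 45 mm, lying on the table on the other side from the stand; origin under its middle. Leave alone.
- paddle: green plastic hand paddle lying flat, 6 mm thick, a 60 mm disc on a 22 mm wide handle, about 185 mm overall; origin near its middle at the table. Leave alone.
- lens0: chrome-ringed concave lens lying flat in front of the case, 38 mm in diameter, 5 mm high; origin under its centre. Leave alone.
- lens1: the same, another lens. Leave alone.
- lens2: the same, another lens. Leave alone.
Not all that is in view belongs to the job. What is meant by the part that bears well_mouth is not blue or green, and is the larger of those in its own colour.

How it is judged (in metres and radians):
On the way, in this order (a step that is already met when the one before it is completed fails the run):
1. the bin is tipped forward (value of joint bin above 0.5 rad), for 0.2 s.
2. the torch is lifted clear of the rack (distance between torch and bin_rack above 0.12 m), for 0.1 s.
3. the torch stands on the bottom of the well, tail down, while the bin is still open (horizontal distance between torch and well_floor below 0.012 m and z of torch in the frame of well_floor below 0.008 m and angle between torch's own z axis and vertical below 0.2 rad and value of joint bin above 0.3 rad), for 0.2 s.
At the end, for the whole second after the job is handed in: The torch stands in the charging stand's well, tail on its bottom (within 8 mm in height, 12 mm sideways, 0.2 rad of upright) and at rest; the bin is shut to within 0.05 rad; the ball stick and the flat rule still stand in pockets of the rack (feet within 20 mm of its floor) (value of joint bin below 0.05 rad and horizontal distance between torch and well_floor below 0.012 m and z of torch in the frame of well_floor below 0.008 m and angle between torch's own z axis and vertical below 0.2 rad and linear speed of torch below 0.02 m/s and z of each of ballstick, flatrule in the frame of bin_rack below 0.02 m and distance between each of ballstick, flatrule and bin_rack below 0.085 m); the robot touches nothing.
It fails at once if another tool is lifted out of the rack (distance between any of ballstick, flatrule and bin_rack above 0.1 m).
It fails at once if the pupillometer, the paddle or a loose lens is displaced by more than 30 mm (distance of any of pupillometer, paddle, lens0, lens1, lens2 from where it was at the start of the episode above 0.03 m).
It also fails if it takes over 67 s, if anything falls off the work surface, if the arm or the gripper's body presses on something with over 40 N, if the wrist force passes 120 N, or if a joint passes its speed limit or range.

## Working session

There is one attempt and no reset: what is moved stays moved. The work goes in short steps, Python scripts to look and compute and a tool call to move; the robot and the scene stay as the last step left them, time stands still between calls to the robot, and variables do not carry over. Pictures are saved under pics/ and viewed, on a budget of 10 in all, crops included, one or two more only if the job needs it, and the job is handed in when it is done.

Besides the shell and the picture viewer there is one more tool, called after "Call:" in YAML: its name, and indented under it one key for each argument. jog_arm: Moves the arm, as the interface text tells. Its arguments: {"type":"object","properties":{"rows":{"type":"array","items":{"type":"array","items":{"type":"array","items":{"type":"number","minimum":-1,"maximum":1}}}},"newtons":{"type":"number"}},"required":["rows"]}

```bash
ls; mkdir -p pics
cat > h.py <<'E'
import numpy as np,cv2
from rig import telemetry,eyes,order
from scipy.spatial.transform import Rotation as R
def cloud(c,T):
    h,w=c["z_map"].shape;u,v=np.meshgrid(np.arange(w),np.arange(h))
    K=np.array(c["mtx"],float)
    d=cv2.undistortPoints(np.stack([u,v],-1).reshape(-1,1,2).astype(np.float64),K,np.array([c["k1"],0,0,0.])).reshape(h,w,2)
    z=c["z_map"];P=np.dstack([d[...,0]*z,d[...,1]*z,z])
    T=np.array(T);P=P@T[:3,:3].T+T[:3,3];P[z==0]=np.nan
    return P
def tcp():
    s=telemetry.state();T=np.eye(4);T[:3,:3]=R.from_euler('xyz',s["tool_rot"],degrees=True).as_matrix();T[:3,3]=s["ee_pos"];return T,s
def look(n):
    T,s=tcp();c=eyes.camera(n)
    E=T@np.array(c["T_tool_cam"]) if n=="wrist" else c["extrinsics"]
    return c["pixels"],cloud(c,E),c
def save(p,f): cv2.imwrite(f,p[...,::-1])
E
python3 - <<'E'
from h import *
print(telemetry.state())
ims=[]
for n in ["scene","top"]:
    p,P,c=look(n);save(p,f"pics/{n}0.png");np.savez(f"{n}0.npz",p=p,P=P);print(n,c["mtx"],c["k1"],np.round(c["extrinsics"],3).tolist())
    for t in ["bin_pull","torch","ballstick","flatrule","well_mouth","pupillometer","case","paddle","lens0"]:
        for r in eyes.search_frame(t,n)[:4]:
            u,v=map(int,np.round(r["uv"]));print(t,[u,v],round(r["confidence"],2),np.round(P[min(v,419),min(u,559)],3))
E
```

```text
pics
{'clock': 0.0, 'qpos': array([65.66476823, 18.43974215, -4.01410786, 83.17522636,  1.2961137 ,
       78.54247862, -3.26324394]), 'qvel': array([-0.01897094, -0.11194565,  0.0458221 , -0.02721767, -0.02041544,
        0.13639352, -0.01772683]), 'joint_torque': array([-8.51415225e-04, -4.91293252e+01, -4.04530624e-01, -3.12525594e+01,
       -6.39201910e-02,  4.37994674e-02,  1.76368476e-04]), 'ee_pos': array([ 0.27587993, -0.58795901,  0.23845074]), 'tool_rot': array([-1.79887856e+02,  7.41271435e-03,  2.51406233e+01]), 'force': array([ 0.57748498, -0.09982874,  0.34793505]), 'moment': array([ 0.07117154, -0.0010328 ,  0.02797588]), 'grip_width': 0.08642314329239673}
scene [[485.34889018   0.         286.41251011]
 [  0.         485.34889018 214.3364528 ]
 [  0.           0.           1.        ]] -0.009431974466525831 [[-0.867, -0.425, 0.259, 0.304], [-0.498, 0.736, -0.459, 0.401], [0.004, -0.527, -0.85, 0.894], [0.0, 0.0, 0.0, 1.0]]
bin_pull [200, 200] 0.72 [0.706 0.032 0.108]
torch [268, 293] 0.36 [0.517 0.096 0.004]
ballstick [198, 201] 0.37 [0.705 0.038 0.114]
well_mouth [3
[... 612 characters left out ...]
1.        ]] 0.06402947586876713 [[0.023, -0.984, 0.178, 0.356], [-1.0, -0.025, -0.009, -0.042], [0.013, -0.178, -0.984, 1.18], [0.0, 0.0, 0.0, 1.0]]
bin_pull [242, 139] 0.88 [0.705 0.012 0.139]
flatrule [242, 143] 0.67 [0.697 0.012 0.137]
well_mouth [372, 338] 0.88 [ 0.307 -0.265  0.071]
well_mouth [412, 232] 0.79 [ 0.534 -0.361  0.043]
well_mouth [356, 243] 0.73 [ 0.506 -0.238  0.047]
well_mouth [379, 179] 0.67 [ 0.644 -0.284  0.074]
pupillometer [136, 254] 0.6 [0.471 0.236 0.046]
case [242, 102] 0.66 [0.766 0.012 0.184]
paddle [230, 289] 0.75 [0.402 0.034 0.009]
lens0 [241, 239] 0.62 [0.515 0.014 0.001]
lens0 [208, 238] 0.62 [0.515 0.088 0.006]
lens0 [291, 237] 0.58 [ 0.522 -0.099  0.004]
```

View pics/top0.png

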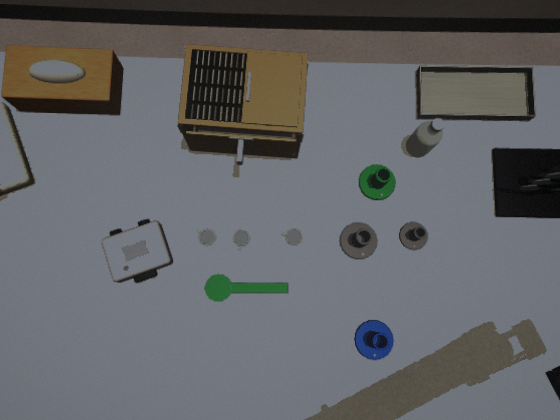

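View pics/scene0.png

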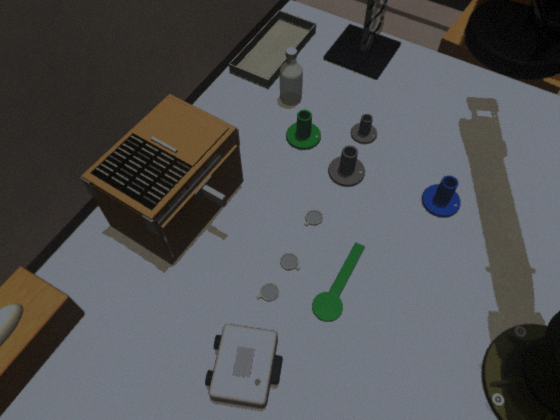

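The target is the larger grey stand, at top (359,240) and scene (347,165); a smaller grey one is at top (414,235), and the blue and green ones are decoys. The pull is at top (240,150) and the case is nearly square to x. Next I'll fit the poses.

Run:
```python
from h import *
for n in ["scene","top"]:
    d=np.load(n+"0.npz");P=d["P"];Q=P.reshape(-1,3);Q=Q[~np.isnan(Q[:,0])]
    # stand
    m=np.hypot(Q[:,0]-.51,Q[:,1]+.237)<.07;S=Q[m]
    f=S[(S[:,2]>.006)&(S[:,2]<.014)];(cx,cy),r=cv2.minEnclosingCircle(f[:,:2].astype(np.float32));print(n,"foot",cx,cy,r,len(f))
    t=S[S[:,2]>.069];print("tube top",len(t),t.mean(0),t.min(0),t.max(0)) if len(t) else 0
    # pull
    m=(abs(Q[:,0]-.69)<.06)&(abs(Q[:,1]-.012)<.04)&(Q[:,2]>.129)&(Q[:,2]<.142);F=Q[m]
    if len(F)>5:
        print("fin",len(F),F.min(0),F.max(0),F.mean(0))
    # case top: door/top plate points
    m=(Q[:,0]>.6)&(abs(Q[:,1])<.2)&(Q[:,2]>.172)&(Q[:,2]<.192);C=Q[m]
    print("top rect",cv2.minAreaRect(C[:,:2].astype(np.float32)*1000),len(C))
    m=(Q[:,0]>.65)&(Q[:,0]<.8)&(abs(Q[:,1])<.16)&(Q[:,2]>.03)&(Q[:,2]<.125);C=Q[m]
    print("front pts",len(C))
    if len(C)>50:
        for it in range(5):
            a=np.polyfit(C[:,1],C[:,0],1);res=C[:,0]-np.polyval(a,C[:,1]);k=abs(res)<max(.003,1.5*np.median(abs(res)));C=C[k]
        print("x= a*y+b",a,"yaw",-np.degrees(np.arctan(a[0])),len(C),C[:,1].min(),C[:,1].max(),C[:,2].min(),C[:,2].max())
```

```text
scene foot 0.5162157416343689 -0.24799999594688416 0.04277021065354347 579
tube top 112 [ 0.5151376  -0.24742529  0.07379818] [ 0.49803707 -0.26663407  0.06901204] [ 0.53229999 -0.23038516  0.07802226]
fin 382 [ 0.6556334  -0.02704735  0.12902069] [0.71431321 0.0519895  0.14196616] [0.6949222  0.01546982 0.13655699]
top rect ((797.474853515625, 10.481781005859375), (255.50115966796875, 174.09173583984375), 86.79620361328125) 9758
front pts 3805
x= a*y+b [0.05445844 0.70607515] yaw -3.1171596620949664 1884 -0.09950339018340992 0.12952334692332684 0.03009833460652911 0.12496020785593409
top foot 0.5099661350250244 -0.23496370017528534 0.06804772466421127 739
tube top 109 [ 0.51821991 -0.24970488  0.07492437] [ 0.50079969 -0.26842156  0.06982229] [ 0.53535683 -0.23322119  0.08116466]
fin 290 [ 0.65793207 -0.0268775   0.12912731] [0.71545728 0.05163309 0.1419529 ] [0.69571744 0.01434837 0.13729087]
top rect ((798.8504638671875, 10.831550598144531), (255.33786010742188, 172.92710876464844), 87.52069854736328) 10081
front pts 1781
x= a*y+b [0.04885431 0.70765225] yaw -2.7969220650029203 1232 -0.09915062856718496 0.12977779348186752 0.03000191428408927 0.12499572726485741
```

Estimates: case front-middle at about (0.713, 0.015) with yaw −3°, and the well at (0.516, −0.2485). Now moving above the pull.

Call:
jog_arm:
  rows:
    - [[0, 0, 0.0195, 0.095, -0.06, 0, 0], [0, 0, 0.0195, 0.087, -0.071, 0, 0], [0, 0, 0.0195, 0.078, -0.081, 0, 0], [0, 0, 0.0195, 0.0675, -0.09, 0, 0], [0, 0, 0, 0.056, -0.098, 0, 0]]
  newtons: 30

```text
clock: 1.5
ee_pos: [0.3984, -0.3976, 0.2398]
tool_rot: [180.0, -0.0, -3.1]
force: [0.7, 0.2, 0.4]
grip_width: 0.0552
```

Call:
jog_arm:
  rows:
    - [[0, 0, 0, 0.056, -0.098, 0, 0], [0, 0, 0, 0.056, -0.098, 0, 0], [0, 0, 0, 0.056, -0.098, 0, 0], [0, 0, 0, 0.056, -0.098, 0, 0], [0, 0, 0, 0.056, -0.098, 0, 0]]

```text
clock: 2.0
ee_pos: [0.5204, -0.2076, 0.2399]
tool_rot: [180.0, -0.0, -2.9]
force: [0.6, -1.6, -0.6]
grip_width: 0.0434
```

Call:
jog_arm:
  rows:
    - [[0, 0, 0, 0.056, -0.098, 0, 0], [0, 0, 0, 0.056, -0.098, 0, 0], [0, 0, 0, 0.056, -0.098, 0, 0], [0, 0, 0, 0.056, -0.098, 0, 0], [0, 0, 0, 0.0, 0, 0, 0]]

```text
clock: 2.5
ee_pos: [0.6193, -0.048, 0.2395]
tool_rot: [-179.7, -0.1, -2.3]
force: [-0.6, 0.2, -0.2]
grip_width: 0.0431
```

Call:
jog_arm:
  rows:
    - [[0, 0, 0, 0.056, -0.08, 0, 0], [0, 0, 0, 0.046, -0.085, 0, 0], [0, 0, 0, 0, 0, 0, 0], [0, 0, 0, 0, 0, 0, 0], [0, 0, 0, 0, 0, 0, 0]]

```text
clock: 3.0
ee_pos: [0.6609, 0.0049, 0.2394]
tool_rot: [179.9, 0.0, -3.0]
force: [0.5, -0.6, -0.0]
grip_width: 0.0436
```

Run:
```python
from h import *
T,s=tcp();print(s["ee_pos"],s["tool_rot"],s["grip_width"])
p,P,c=look("wrist");save(p,"pics/w1.png")
Q=P.reshape(-1,3);F=Q[(Q[:,0]<.712)&(Q[:,0]>.64)&(abs(Q[:,1]-.015)<.03)&(Q[:,2]>.1)&(Q[:,2]<.15)]
print(len(F),F.min(0),F.max(0),F.mean(0),np.array(c["T_tool_cam"]).round(3).tolist())
```

```text
[0.66091946 0.00486889 0.23940117] [ 1.79915538e+02  2.35941672e-02 -3.03867670e+00] 0.043614444004863674
1879 [ 0.65777704 -0.0148814   0.11267855] [0.71183474 0.04488195 0.14321954] [0.69143401 0.01560959 0.13661064] [[0.0, -0.966, -0.258, 0.07], [1.0, 0.0, 0.0, 0.0], [-0.0, -0.258, 0.966, -0.145], [0.0, 0.0, 0.0, 1.0]]
```

View pics/w1.png

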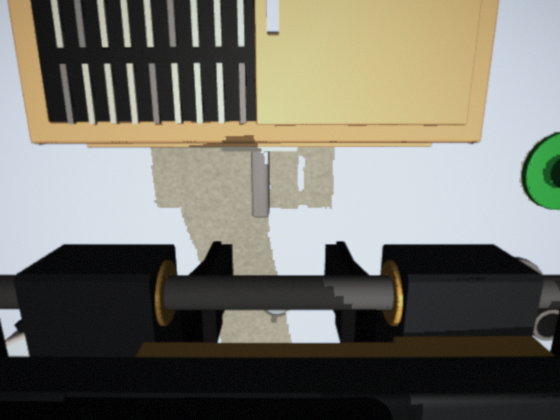

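The fin is at wrist (260,185), about 12 mm to +y of the gripper's centre line, which agrees with the map. Correcting, going down and gripping.

Call:
jog_arm:
  rows:
    - [[0, 0, 0, 0.0085, -0.0325, 0, 0], [0, 0, 0, 0, 0, 0.1, 0], [0, 0, 0, 0, 0, 0.1, 0], [0, 0, 0, 0, 0, 0.0735, 0], [0, 0, 0, 0, 0, 0, 0]]

```text
clock: 3.55
ee_pos: [0.6619, 0.0192, 0.1251]
tool_rot: [180.0, 0.5, -3.0]
force: [-1.0, 0.4, -0.3]
grip_width: 0.0436
```

Call:
jog_arm:
  rows:
    - [[0, 0, 0, 0, 0, 0, -1], [0, 0, 0, 0, 0, 0, -1], [0, 0, 0, 0, 0, 0, -1], [0, 0, 0, 0, 0, 0, -1], [0, 0, 0, 0, 0, 0, -1]]
  newtons: 20

```text
clock: 4.05
ee_pos: [0.666, 0.0174, 0.1316]
tool_rot: [179.8, -0.1, -3.0]
force: [-1.6, 0.4, 5.2]
grip_width: 0.0118
```

Call:
jog_arm:
  rows:
    - [[0, 0, 0, -0.021, 0, 0.0105, -1], [0, 0, 0, -0.021, 0, 0.011, -1], [0, 0, 0, -0.019, 0, 0.0135, -1], [0, 0, 0, -0.019, 0, 0.014, -1], [0, 0, 0, -0.0165, 0, 0.016, -1]]

```text
clock: 4.55
ee_pos: [0.6295, 0.0193, 0.1067]
tool_rot: [179.9, -0.4, -3.0]
force: [2.5, -4.0, 4.1]
grip_width: 0.0119
```

Call:
jog_arm:
  rows:
    - [[0, 0, 0, -0.0165, 0, 0.0165, -1], [0, 0, 0, -0.014, 0, 0.0185, -1], [0, 0, 0, -0.014, 0, 0.019, -1], [0, 0, 0, 0, 0, 0, -1], [0, 0, 0, 0, 0, 0, -1]]

```text
clock: 5.05
ee_pos: [0.6104, 0.0202, 0.0827]
tool_rot: [179.9, -0.2, -3.0]
force: [3.8, -4.5, -1.5]
grip_width: 0.0118
```

Call:
jog_arm:
  rows:
    - [[0, 0, 0, 0, 0, 0, 0], [0, 0, 0, 0, 0, 0, 0], [0, 0, 0, 0, 0, 0, 0], [0, 0, 0, 0, 0, -0.06, 0], [0, 0, 0, -0.05, 0, -0.1, 0]]

```text
clock: 5.55
ee_pos: [0.5877, 0.0237, 0.144]
tool_rot: [-179.9, 0.3, -2.9]
force: [-0.3, -0.4, 1.1]
grip_width: 0.0406
```

Call:
jog_arm:
  rows:
    - [[0, 0, 0, -0.05, 0, -0.11, 0], [0, 0, 0, -0.05, 0, -0.11, 0], [0, 0, 0, 0, 0, -0.1, 0], [0, 0, 0, 0, 0, 0, 0], [0, 0, 0, 0, 0, 0, 0]]

```text
clock: 6.05
ee_pos: [0.5492, 0.0261, 0.2754]
tool_rot: [180.0, -0.1, -2.9]
force: [-0.8, -0.6, -0.5]
grip_width: 0.0439
```

Run:
```python
from h import *
T,s=tcp();print(s["ee_pos"],s["tool_rot"],s["grip_width"])
for n in ["wrist","top"]:
    p,P,c=look(n);save(p,f"pics/{n}2.png");np.savez(n+"2.npz",p=p,P=P)
    for t in ["torch","ballstick","flatrule"]:
        for r in eyes.search_frame(t,n)[:3]:
            u,v=map(int,np.round(r["uv"]));print(n,t,[u,v],round(r["confidence"],2),np.round(P[v,u],3))
a=cv2.imread("pics/wrist2.png");b=cv2.imread("pics/top2.png")[80:200,150:350];b=cv2.resize(b,None,fx=2,fy=2,interpolation=cv2.INTER_CUBIC)
o=np.zeros((600,560,3),np.uint8);o[:360]=a[:360];o[360:,:400]=b;cv2.imwrite("pics/c2.png",o)
```

```text
[0.54921444 0.02610198 0.27539502] [ 1.79997318e+02 -1.04229795e-01 -2.89320867e+00] 0.0439371733243148
wrist torch [371, 8] 0.92 [ 0.682 -0.043  0.149]
wrist ballstick [280, 1] 0.85 [0.692 0.018 0.139]
wrist flatrule [198, 6] 0.95 [0.692 0.075 0.137]
wrist flatrule [392, 190] 0.63 [ 0.523 -0.104  0.003]
wrist flatrule [292, 201] 0.15 [0.516 0.012 0.004]
top torch [270, 143] 0.58 [ 0.697 -0.046  0.141]
```

View pics/c2.png

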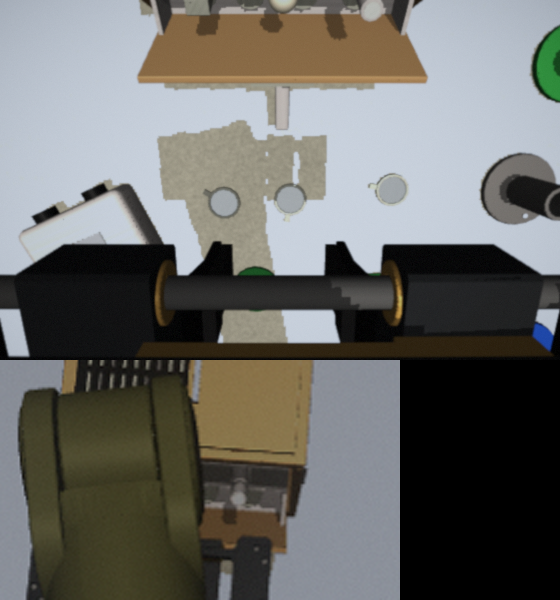

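The bin is open. The torch stands in the right pocket (lens end at wrist (371,8)), the ball stick in the middle and the rule on the left. The torch top at (0.682, −0.043, 0.149) matches the model within 2 mm. Next I'll tilt the tool 35.5° and line up above it.

Call:
jog_arm:
  rows:
    - [[0, 0.0197, 0, 0, 0.03, 0, -0.2], [0, 0.0197, 0, 0, 0.03, 0, -0.2], [0, 0.0197, 0, 0, 0.03, 0, -0.2], [0, 0.0197, 0, 0, 0.03, 0, -0.2], [0, 0.0197, 0, 0, 0.036, 0, -0.2]]

```text
clock: 6.95
ee_pos: [0.5518, -0.0393, 0.2735]
tool_rot: [179.7, -33.5, -3.3]
force: [-0.8, -1.4, -0.4]
grip_width: 0.0353
```

Call:
jog_arm:
  rows:
    - [[0, 0, 0, 0.033, 0, 0.07, -0.2], [0, 0, 0, 0.033, 0, 0.07, -0.2], [0, 0, 0, 0.033, 0, 0.07, -0.2], [0, 0, 0, 0, 0, 0.07, -0.2], [0, 0, 0, 0, 0, 0, -0.2]]

```text
clock: 7.45
ee_pos: [0.6465, -0.0391, 0.1959]
tool_rot: [179.9, -32.7, -2.9]
force: [-1.1, 0.7, -0.8]
grip_width: 0.0347
```

Run:
```python
from h import *
from scipy.optimize import minimize
T,s=tcp();print(s["ee_pos"],s["tool_rot"],s["grip_width"],s["clock"])
p,P,c=look("wrist");save(p,"pics/w3.png")
for r in eyes.search_frame("torch","wrist")[:2]:print(r)
G=np.array([.6964,-.0440,.132]);print("tool delta to grasp",T[:3,:3].T@(G-T[:3,3])*1000, "z axis",T[:3,2],"y",T[:3,1])
L=(P-T[:3,3])@T[:3,:3]  # tool coords
Q=L.reshape(-1,3);W=P.reshape(-1,3)
m=(abs(Q[:,0])<.03)&(abs(Q[:,1])<.035)&(Q[:,2]>.055)&(Q[:,2]<.115);A=Q[m]
for z in np.arange(.055,.115,.01):
    B=A[abs(A[:,2]-z)<.005]
    if len(B):print(round(z,3),len(B),np.round(np.r_[B[:,:2].min(0),B[:,:2].max(0)]*1000,1))
```

```text
[ 0.64648019 -0.03909021  0.19594936] [179.86670795 -32.73243523  -2.92347933] 0.034650077439441304 7.45
{'uv': [284.9, 210.0], 'confidence': 0.79}
{'uv': [227.1, 206.1], 'confidence': 0.16}
tool delta to grasp [ 7.57029696  2.16920372 80.89251722] z axis [ 0.53989278 -0.02990102 -0.84120254] y [-0.05225834 -0.99863168  0.00195696]
0.055 430 [-3.7 -4.7 11.  10.4]
0.065 245 [-4.2 -4.9 12.3 10.8]
0.075 137 [ 5.1 -5.1 13.6 10.7]
0.085 142 [ 5.2 -5.3 14.6 11. ]
0.095 97 [ 8.2 -4.9 15.2 10. ]
0.105 101 [ 8.6 -5.  16.4 10.5]
```

View pics/w3.png

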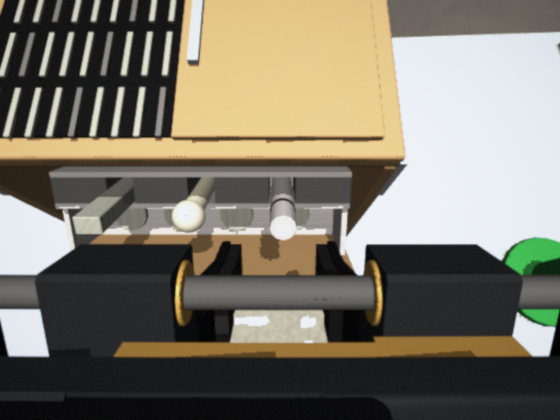

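The torch is centred at wrist (284,210) and leans about 6° more than the tool (pocket play). Correcting the tilt and offset, then going down the axis and gripping.

Call:
jog_arm:
  rows:
    - [[0, 0.0172, 0, 0, 0, 0, -0.2], [0, 0, 0, -0.0075, 0.007, 0, -0.2], [0, 0, 0, 0, 0, 0.07, -0.2], [0, 0, 0, 0, 0, 0.07, -0.2], [0, 0, 0, 0, 0, 0.06, -0.2]]

```text
clock: 8.05
ee_pos: [0.6969, -0.046, 0.1384]
tool_rot: [179.7, -39.4, -2.9]
force: [-0.6, -0.7, 0.2]
grip_width: 0.0353
```

Call:
jog_arm:
  rows:
    - [[0, 0, 0, 0, 0, 0, -0.2], [0, 0, 0, 0, 0, 0, -1], [0, 0, 0, 0, 0, 0, -1], [0, 0, 0, 0, 0, 0, -1], [0, 0, 0, 0, 0, 0, -1]]
  newtons: 25

```text
clock: 8.55
ee_pos: [0.6962, -0.0449, 0.1388]
tool_rot: [179.8, -39.5, -2.9]
force: [-2.7, -0.2, 2.4]
grip_width: 0.014
```

Call:
jog_arm:
  rows:
    - [[0, 0, 0, 0, 0, 0, -1], [0, 0, 0, 0, 0, 0, -1], [0, 0, 0, 0, 0, 0, -1], [0, 0, 0, 0, 0, 0, -1], [0, 0, 0, 0, 0, 0, -1]]

```text
clock: 9.05
ee_pos: [0.6967, -0.0449, 0.1387]
tool_rot: [179.8, -39.5, -2.9]
force: [-2.7, -0.3, 6.6]
grip_width: 0.0142
```

Run:
```python
from h import *
T,s=tcp();print(s["ee_pos"],s["tool_rot"],s["grip_width"],s["force"])
p,P,c=look("wrist");save(p,"pics/w4.png")
for n in["torch","ballstick","flatrule"]:
  for r in eyes.search_frame(n,"wrist")[:2]:
    u,v=map(int,r["uv"]);print(n,r,P[v,u],((P[v,u]-T[:3,3])@T[:3,:3]).round(4))
```

```text
[ 0.69673421 -0.04494525  0.1387343 ] [179.77261959 -39.52028017  -2.87255017] 0.014190288645120789 [-2.72918374 -0.31702828  6.63168394]
torch {'uv': [279.4, 259.2], 'confidence': 0.78} [ 0.70946043 -0.0460988   0.12469849] [0.0009 0.0004 0.019 ]
ballstick {'uv': [178.1, 235.1], 'confidence': 0.68} [0.73693071 0.01176389 0.0914618 ] [-0.0013 -0.0589  0.06  ]
flatrule {'uv': [49.6, 262.4], 'confidence': 0.96} [0.7153026  0.06745534 0.11902964] [-0.0026 -0.1133  0.023 ]
```

View pics/w4.png

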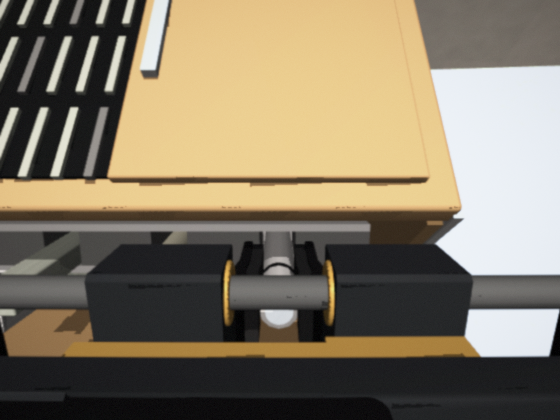

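The torch is between the fingers (lens end at (279,318), band near row 265), but it seems off-centre on the pads. I'll measure the offset before lifting.

```bash
cat >> h.py <<'E'
def rod(T,P,z0,z1):
    Q=((P-T[:3,3])@T[:3,:3]).reshape(-1,3);A=Q[(abs(Q[:,0])<.03)&(abs(Q[:,1])<.012)]
    for z in np.arange(z0,z1,.006):
        B=A[abs(A[:,2]-z)<.003]
        if len(B)>3:print(round(z*1e3),len(B),"x",np.round(np.percentile(B[:,0],[5,50,95])*1000,1),"y",np.round(np.percentile(B[:,1],[2,98])*1000,1))
E
python3 - <<'E'
from h import *
T,s=tcp();p,P,c=look("wrist");rod(T,P,-.04,.06)
E
```

```text
-40 76 x [-3.8  3.   8.2] y [-11.9  12. ]
-34 955 x [-8.4 -2.4  3.3] y [-11.7  11.8]
-28 73 x [-9.5 -4.7  2. ] y [-10.9   9.9]
-22 20 x [-9.4 -6.6 -0.5] y [-9.9  7.4]
-16 654 x [-12.5  -8.1   9.4] y [-10.5  10.8]
-10 172 x [6.5 9.3 9.8] y [-11.8  11.7]
-4 162 x [ 7.5  9.4 10.1] y [-11.8  11.8]
2 236 x [0.6 9.2 9.7] y [-11.7  11.7]
8 275 x [-1.6  1.2  9.8] y [-11.6  11.4]
14 270 x [-1.7  1.6  9.7] y [-11.4  11.3]
20 143 x [-2.4  0.3  1.5] y [-7.   8.5]
26 123 x [-3.5  0.   1. ] y [-7.   7.2]
32 115 x [-4.1 -0.1  0.9] y [-7.3  7.2]
38 109 x [-3.8 -0.4  0.7] y [-7.1  7.3]
44 123 x [-4.1 -0.2  6.9] y [-11.   10.4]
50 546 x [-2.   6.9  9.3] y [-11.7  11.5]
56 150 x [-4.2 -0.   9. ] y [-10.9  11.2]
```

The torch axis lies 7 mm to −x of the TCP, near the pad edge, so I'll open, recentre and grip again.

Call:
jog_arm:
  rows:
    - [[0, 0, 0, 0, 0, 0, -0.3], [0, 0, 0, 0, 0, 0, -0.3], [0, 0, 0, 0, 0, 0, -0.3], [0, 0, 0, -0.0175, 0, 0.01, -0.3], [0, 0, 0, 0, 0, 0, -0.3]]

```text
clock: 9.8
ee_pos: [0.6914, -0.0449, 0.1273]
tool_rot: [179.8, -39.2, -2.9]
force: [0.2, 0.8, -0.2]
grip_width: 0.03
```

Call:
jog_arm:
  rows:
    - [[0, 0, 0, 0, 0, 0, -1], [0, 0, 0, 0, 0, 0, -1], [0, 0, 0, 0, 0, 0, -1], [0, 0, 0, 0, 0, 0, -1], [0, 0, 0, 0, 0, 0, -1]]

```text
clock: 10.3
ee_pos: [0.6931, -0.0448, 0.1298]
tool_rot: [179.8, -39.4, -2.9]
force: [0.3, 0.2, 0.4]
grip_width: 0.0143
```

Run:
```python
from h import *
T,s=tcp();print(s["ee_pos"],s["tool_rot"],s["grip_width"],s["force"]);p,P,c=look("wrist");rod(T,P,-.028,.05)
```

```text
[ 0.69310529 -0.04477037  0.12978108] [179.78792577 -39.38458516  -2.88889969] 0.014277571608921184 [0.33473261 0.18214724 0.44246116]
-28 72 x [-9.4 -4.5  2.5] y [-11.   10.8]
-22 129 x [-8.  -3.5 -2.2] y [-7.   7.3]
-16 202 x [ 8.8  9.7 10.7] y [-11.7  11.6]
-10 358 x [ 6.9  9.4 10.4] y [-11.5  11.4]
-4 339 x [ 6.7  9.4 10.2] y [-11.7  11.6]
2 311 x [ 6.6  9.4 10.1] y [-11.7  11.4]
8 267 x [ 6.8  9.4 10.4] y [-11.6  11.3]
14 236 x [6.2 9.3 9.9] y [-11.5  11.6]
20 128 x [5.9 8.9 9.7] y [-6.8  8.6]
26 108 x [5.5 8.6 9.7] y [-6.8  7. ]
32 103 x [5.2 8.5 9.5] y [-7.1  7.1]
38 95 x [4.1 8.4 9.4] y [-6.9  8.2]
44 697 x [ 2.1 14.5 17.8] y [-11.9  11.7]
```

The torch is now centred on the pads with its tail 92 mm below the TCP. Lifting it along its axis.

Call:
jog_arm:
  rows:
    - [[0, 0, 0, 0, 0, -0.04, -1], [0, 0, 0, 0, 0, -0.07, -1], [0, 0, 0, 0, 0, -0.08, -1], [0, 0, 0, 0, 0, -0.08, -1], [0, 0, 0, 0, 0, -0.08, -1]]

```text
clock: 10.85
ee_pos: [0.6031, -0.0397, 0.2384]
tool_rot: [179.8, -39.3, -2.9]
force: [1.4, -0.5, -1.3]
grip_width: 0.0139
```

Call:
jog_arm:
  rows:
    - [[0, -0.021, 0, 0, 0.04, 0, -1], [0, -0.022, 0, 0, 0.05, 0, -1], [0, -0.022, 0, 0, 0.06, 0, -1], [0, -0.022, 0, 0, 0.06, 0, -1], [0, -0.022, 0, 0, 0.06, 0, -1]]

```text
clock: 11.35
ee_pos: [0.5989, -0.1489, 0.2396]
tool_rot: [179.8, 0.0, -3.0]
force: [0.5, 0.1, -0.0]
grip_width: 0.0143
```

Run:
```python
from h import *
T,s=tcp();print(s["ee_pos"],s["tool_rot"],s["grip_width"],s["force"]);p,P,c=look("wrist")
W=np.array([.516,-.2485,.2]);print("tool mm",T[:3,:3].T@(W-T[:3,3])*1000)
rod(T,P,-.028,.1)
```

```text
[ 0.59886101 -0.14894582  0.23958719] [ 1.79795842e+02  4.80089419e-02 -3.04897928e+00] 0.014267056912150267 [ 0.54205949  0.07756447 -0.01970271]
tool mm [-77.41527281 103.67865172  40.02175702]
-28 87 x [-9.1 -4.6  2.2] y [-11.3  11.3]
-22 130 x [-7.5 -3.4 -2.1] y [-7.   7.4]
-16 185 x [ 8.7  9.8 10.7] y [-11.7  11.5]
-10 364 x [ 7.   9.5 10.4] y [-11.4  11.5]
-4 348 x [ 7.   9.5 10.3] y [-11.7  11.4]
2 312 x [ 6.6  9.5 10.4] y [-11.7  11.4]
8 268 x [ 7.   9.5 10.5] y [-11.7  11.4]
14 245 x [ 6.6  9.4 10.2] y [-11.5  11.5]
20 125 x [ 6.3  9.1 10. ] y [-7.9 10.1]
26 111 x [ 6.2  8.9 10. ] y [-6.5  7.2]
32 106 x [5.7 8.9 9.9] y [-7.   7.1]
38 94 x [4.4 8.5 9.7] y [-7.3  7.4]
44 95 x [4.1 8.6 9.6] y [-7.2  7.6]
50 79 x [4.6 8.5 9.6] y [-7.3  6.9]
56 77 x [3.6 8.3 9.4] y [-7.2  7.7]
62 68 x [4.  8.2 9.5] y [-7.5  7. ]
68 61 x [3.2 8.1 9.2] y [-7.3  7.7]
74 59 x [4.5 8.  9. ] y [-6.9  7.3]
80 55 x [3.5 8.2 9. ] y [-7.6  7. ]
86 53 x [2.9 7.8 8.9] y [-7.2  7.7]
92 35 x [3.6 7.7 8.8] y [-6.9  7.5]
```

Call:
jog_arm:
  rows:
    - [[0, 0, 0, -0.05, 0.06, 0, -1], [0, 0, 0, -0.05, 0.06, 0, -1], [0, 0, 0, -0.05, 0.07, 0.03, -1], [0, 0, 0, -0.0435, 0.069, 0.03, -1], [0, 0, 0, 0, 0, 0.02, -1]]

```text
clock: 11.9
ee_pos: [0.512, -0.2528, 0.2052]
tool_rot: [179.7, -0.0, -3.5]
force: [-0.5, 0.1, -1.4]
grip_width: 0.0141
```

Call:
jog_arm:
  rows:
    - [[0, 0, 0, 0, 0, 0, -1], [0, 0, 0, 0, 0, 0, -1], [0, 0, 0, 0, 0, 0, -1], [0, 0, 0, 0, 0, 0, -1], [0, 0, 0, 0, 0, 0, -1]]

```text
clock: 12.4
ee_pos: [0.5166, -0.2465, 0.2067]
tool_rot: [179.8, -0.2, -3.0]
force: [-0.2, -1.5, -0.4]
grip_width: 0.0142
```

Run:
```python
from h import *
T,s=tcp();print(s["ee_pos"],s["tool_rot"],s["grip_width"]);p,P,c=look("wrist");save(p,"pics/w5.png")
Q=P.reshape(-1,3);Q=Q[np.hypot(Q[:,0]-.517,Q[:,1]+.249)<.06]
for a,b in[(.07,.08),(.006,.014)]:
    t=Q[(Q[:,2]>a)&(Q[:,2]<b)]
    if len(t)>5:
        A=np.c_[2*t[:,:2],np.ones(len(t))];print(len(t),t.min(0),t.max(0),t.mean(0),cv2.minEnclosingCircle(t[:,:2].astype(np.float32)))
t=Q[(Q[:,2]>.092)&(Q[:,2]<.15)&(np.hypot(Q[:,0]-s["ee_pos"][0],Q[:,1]-s["ee_pos"][1])<.02)];print("torch low",t.min(0),t.max(0),len(t))
```

```text
[ 0.51658224 -0.24653614  0.20671348] [ 1.79823343e+02 -1.71852603e-01 -2.95060239e+00] 0.014163508551970584
569 [ 0.50206503 -0.26705769  0.07019054] [ 0.53455998 -0.23278471  0.0765042 ] [ 0.52160987 -0.25093951  0.07427946] ((0.5174745917320251, -0.25010642409324646), 0.01745600998401642)
4134 [ 0.4774329  -0.29194584  0.00603889] [ 0.55895856 -0.20856551  0.01398144] [ 0.52498787 -0.25022731  0.00985818] ((0.517259955406189, -0.24999074637889862), 0.04200458526611328)
torch low [ 0.51766338 -0.25486007  0.11280999] [ 0.52626111 -0.23898599  0.14980767] 360
```

View pics/w5.png

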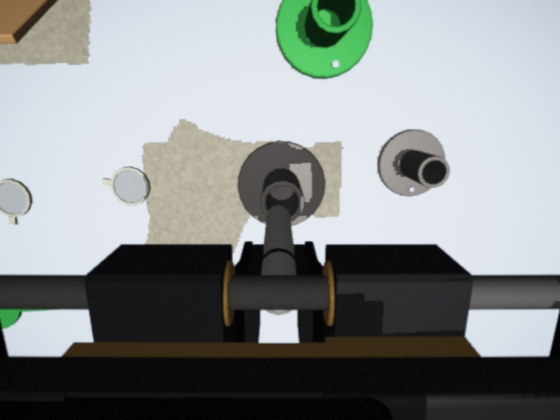

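The target stand's tube is at wrist (281,190) with the torch above it. The fitted well centre is (0.5173, −0.250), 3 mm off the torch in y. Correcting and lowering.

Call:
jog_arm:
  rows:
    - [[0, 0, 0, 0, 0.0078, 0, -1], [0, 0, 0, 0, 0, 0.03, -1], [0, 0, 0, 0, 0, 0.03, -1], [0, 0, 0, 0, 0, 0.03, -1], [0, 0, 0, 0, 0, 0.03, -1]]

```text
clock: 12.95
ee_pos: [0.5154, -0.2501, 0.1566]
tool_rot: [179.9, -0.1, -3.0]
force: [0.4, 0.0, -0.4]
grip_width: 0.0144
```

Call:
jog_arm:
  rows:
    - [[0, 0, 0, 0, 0, 0.04, -1], [0, 0, 0, 0, 0, 0.04, -1], [0, 0, 0, 0, 0, 0.035, -1], [0, 0, 0, 0, 0, 0, -1], [0, 0, 0, 0, 0, 0, -1]]

```text
clock: 13.45
ee_pos: [0.5159, -0.2504, 0.112]
tool_rot: [179.8, -0.1, -3.0]
force: [0.4, 0.4, 0.5]
grip_width: 0.0143
```

Call:
jog_arm:
  rows:
    - [[0, 0, 0, 0, 0, 0.006, -1], [0, 0, 0, 0, 0, 0.006, -1], [0, 0, 0, 0, 0, 0.003, -1], [0, 0, 0, 0, 0, 0, -1], [0, 0, 0, 0, 0, 0, -1]]

```text
clock: 13.95
ee_pos: [0.5164, -0.2507, 0.107]
tool_rot: [179.8, -0.2, -3.0]
force: [-1.4, -0.0, 2.5]
grip_width: 0.014
```

Call:
jog_arm:
  rows:
    - [[0, 0, 0, 0, 0, 0, -0.2], [0, 0, 0, 0, 0, 0, -0.2], [0, 0, 0, 0, 0, 0, -0.2], [0, 0, 0, 0, 0, 0, -0.2], [0, 0, 0, 0, 0, 0, -0.2]]

```text
clock: 14.45
ee_pos: [0.5159, -0.2505, 0.1062]
tool_rot: [179.8, -0.1, -3.0]
force: [-1.1, -0.1, -1.4]
grip_width: 0.034
```

Call:
jog_arm:
  rows:
    - [[0, 0, 0, 0, 0, -0.03, -0.2], [0, 0, 0, 0, 0, -0.08, -0.2], [0, 0, 0, 0, 0, -0.1, -0.2], [0, 0, 0, 0, 0, -0.1, 0], [0, 0, 0, 0, 0, 0, 0]]

```text
clock: 14.95
ee_pos: [0.5191, -0.2515, 0.2381]
tool_rot: [179.6, -0.8, -3.0]
force: [0.4, -0.1, 0.4]
grip_width: 0.0412
```

Run:
```python
from h import *
T,s=tcp();print(s["ee_pos"],s["tool_rot"],s["grip_width"],s["clock"]);p,P,c=look("wrist");save(p,"pics/w6.png")
Q=P.reshape(-1,3);t=Q[(np.hypot(Q[:,0]-.5173,Q[:,1]+.25)<.03)&(Q[:,2]>.08)&(Q[:,2]<.15)]
for a in np.arange(.08,.15,.01):
    b=t[abs(t[:,2]-a)<.005]
    if len(b)>3:print(round(a,3),len(b),b.min(0).round(4),b.max(0).round(4))
H=np.array([.713,.0152,.02]);cv=np.array([.9986,-.0523,0])
print("tool mm to (x,y) pull approach",T[:3,:3].T@(H+cv*-.1026+[0,0,.19]-T[:3,3])*1000)
p,P,c=look("scene");Q=P.reshape(-1,3)-H
A=np.c_[Q@cv,Q@[.0523,.9986,0],Q[:,2]]
F=A[(abs(A[:,1])<.006)&(A[:,0]<-.06)&(A[:,0]>-.13)&(A[:,2]>.03)&(A[:,2]<.1)];print("fin",len(F),F.min(0),F.max(0))
```

```text
[ 0.51907836 -0.25148777  0.23814319] [179.56628942  -0.79912006  -3.01983977] 0.041201427118200885 14.95
0.08 22 [ 0.5188 -0.2585  0.0801] [ 0.5257 -0.2434  0.0848]
0.09 41 [ 0.5191 -0.2583  0.0853] [ 0.5259 -0.2436  0.0946]
0.1 57 [ 0.5175 -0.2588  0.0953] [ 0.5261 -0.2429  0.105 ]
0.11 57 [ 0.5181 -0.2585  0.1052] [ 0.5259 -0.2433  0.115 ]
0.12 60 [ 0.5188 -0.2583  0.1153] [ 0.526  -0.2427  0.1249]
0.13 365 [ 0.5103 -0.258   0.1253] [ 0.5258 -0.2428  0.13  ]
tool mm to (x,y) pull approach [  76.60600033 -276.70773146   27.12064894]
fin 251 [-0.11236878 -0.00595805  0.04332656] [-0.06293778  0.00597844  0.09947614]
```

The torch stands in the well, upright, with its top at 0.129 m (0.128 expected). Back to the pull to shut the bin.

Call:
jog_arm:
  rows:
    - [[0, 0, 0, 0.032, -0.115, 0, 0], [0, 0, 0, 0.032, -0.115, 0, 0], [0, 0, 0, 0.032, -0.115, 0, 0], [0, 0, 0, 0.032, -0.115, 0, 0], [0, 0, 0, 0.032, -0.115, 0, 0]]

```text
clock: 15.55
ee_pos: [0.5912, -0.0221, 0.2283]
tool_rot: [179.8, 0.0, -3.0]
force: [0.9, -0.5, -0.3]
grip_width: 0.0439
```

Call:
jog_arm:
  rows:
    - [[0, 0, 0, 0.032, -0.115, 0, 0], [0, 0, 0, 0, 0, 0, 0], [0, 0, 0, 0, 0, 0, 0], [0, 0, 0, 0, 0, 0, 0], [0, 0, 0, 0, 0, 0, 0]]

```text
clock: 16.05
ee_pos: [0.6065, 0.0193, 0.2291]
tool_rot: [179.8, -0.1, -3.2]
force: [-1.0, -0.2, 0.6]
grip_width: 0.0434
```

Run:
```python
from h import *
T,s=tcp();print(s["ee_pos"],s["tool_rot"],s["grip_width"],s["clock"])
print("tool norm",T[:3,:3].T@(np.array([.6104,.0202,.0835])-T[:3,3])/.4)
p,P,c=look("wrist");H=np.array([.713,.0152,.02]);Q=P.reshape(-1,3)-H
A=np.c_[Q@[.9986,-.0523,0],Q@[.0523,.9986,0],Q[:,2]]
F=A[(abs(A[:,1])<.02)&(A[:,0]<-.08)&(A[:,0]>-.13)&(A[:,2]>.03)&(A[:,2]<.1)];print("fin",len(F),F.min(0),F.max(0),np.median(F,0))
```

```text
[0.60654052 0.01925472 0.22913407] [ 1.79779708e+02 -6.70973465e-02 -3.19276334e+00] 0.04341489304312602 16.05
tool norm [ 0.00907572 -0.00429679  0.36408222]
fin 515 [-0.11137538 -0.0066784   0.06097047] [-0.08002422  0.00528361  0.08584889] [-0.09426144 -0.00049816  0.07421356]
```

Call:
jog_arm:
  rows:
    - [[0, 0, 0, 0.009, 0, 0.09, 0], [0, 0, 0, 0, 0, 0.1, 0], [0, 0, 0, 0, 0, 0.1, 0], [0, 0, 0, 0, 0, 0.07, 0], [0, 0, 0, 0, 0, 0, 0]]

```text
clock: 16.6
ee_pos: [0.6071, 0.0192, 0.0811]
tool_rot: [179.8, 0.4, -3.1]
force: [-0.9, -0.2, -0.7]
grip_width: 0.0435
```

Call:
jog_arm:
  rows:
    - [[0, 0, 0, 0, 0, 0, -1], [0, 0, 0, 0, 0, 0, -1], [0, 0, 0, 0, 0, 0, -1], [0, 0, 0, 0, 0, 0, -1], [0, 0, 0, 0, 0, 0, -1]]
  newtons: 20

```text
clock: 17.1
ee_pos: [0.6115, 0.0202, 0.0868]
tool_rot: [179.8, -0.2, -3.0]
force: [-0.8, 2.4, 4.2]
grip_width: 0.0118
```

Call:
jog_arm:
  rows:
    - [[0, 0, 0, 0.014, 0, -0.0185, -1], [0, 0, 0, 0.014, 0, -0.018, -1], [0, 0, 0, 0.0165, 0, -0.0165, -1], [0, 0, 0, 0.0165, 0, -0.016, -1], [0, 0, 0, 0.019, 0, -0.0135, -1]]

```text
clock: 17.6
ee_pos: [0.6424, 0.0186, 0.1196]
tool_rot: [179.8, 0.0, -3.0]
force: [-5.4, -2.1, 2.9]
grip_width: 0.0121
```

Call:
jog_arm:
  rows:
    - [[0, 0, 0, 0.019, 0, -0.013, -1], [0, 0, 0, 0.021, 0, -0.011, -1], [0, 0, 0, 0.021, 0, -0.01, -1], [0, 0, 0, 0.006, 0, 0, -1], [0, 0, 0, 0, 0, 0, -1]]

```text
clock: 18.1
ee_pos: [0.6686, 0.0172, 0.1338]
tool_rot: [179.8, 0.1, -3.1]
force: [-10.2, -3.0, 8.6]
grip_width: 0.0123
```

Call:
jog_arm:
  rows:
    - [[0, 0, 0, 0.006, 0, 0, -1], [0, 0, 0, 0, 0, 0, -1], [0, 0, 0, 0, 0, 0, -1], [0, 0, 0, 0, 0, 0, -1], [0, 0, 0, 0, 0, 0, -1]]

```text
clock: 18.6
ee_pos: [0.6688, 0.0173, 0.1338]
tool_rot: [179.7, 0.3, -3.0]
force: [-16.2, -2.9, 11.4]
grip_width: 0.0118
```

Call:
jog_arm:
  rows:
    - [[0, 0, 0, 0, 0, 0, 0], [0, 0, 0, 0, 0, 0, 0], [0, 0, 0, 0, 0, 0, 0], [0, 0, 0, -0.02, 0, -0.06, 0], [0, 0, 0, -0.05, 0, -0.1, 0]]

```text
clock: 19.1
ee_pos: [0.6432, 0.0193, 0.1936]
tool_rot: [179.9, 0.1, -3.0]
force: [0.8, -0.4, 0.5]
grip_width: 0.0405
```

Call:
jog_arm:
  rows:
    - [[0, 0, 0, -0.06, 0, -0.1, 0], [0, 0, 0, -0.1, 0, 0, 0], [0, 0, 0, -0.1, 0, 0, 0], [0, 0, 0, -0.05, 0, 0, 0], [0, 0, 0, 0, 0, 0, 0]]

```text
clock: 19.6
ee_pos: [0.5187, 0.0266, 0.2371]
tool_rot: [179.8, -0.2, -3.0]
force: [1.2, -0.0, 0.5]
grip_width: 0.0434
```

Run:
```python
from h import *
T,s=tcp();print(s["ee_pos"],s["force"],s["clock"])
H=np.array([.713,.0152,.02]);ims=[]
for n in["scene","top"]:
    d=np.load(n+"0.npz")
    p,P,c=look(n);ims.append(p)
    for k,X in(("start",d["P"]),("now",P)):
        Q=X.reshape(-1,3)-H;A=np.c_[Q@[.9986,-.0523,0],Q@[.0523,.9986,0],Q[:,2]]
        F=A[(abs(A[:,1])<.008)&(A[:,0]<-.015)&(A[:,0]>-.12)&(A[:,2]>.06)&(A[:,2]<.13)]
        G=A[(abs(A[:,1])<.1)&(abs(A[:,1])>.03)&(A[:,0]<.03)&(A[:,0]>-.1)&(A[:,2]>.075)&(A[:,2]<.095)]
        print(n,k,"fin",len(F),np.percentile(F,2,axis=0).round(4),np.percentile(F,98,axis=0).round(4),"panel x",len(G),np.median(G[:,0]) if len(G) else 0)
    t=P.reshape(-1,3);t=t[(np.hypot(t[:,0]-.5173,t[:,1]+.25)<.02)&(t[:,2]>.09)];print("torch",len(t),t.max(0) if len(t) else 0,np.median(t,0))
    for th in["lens0","paddle","pupillometer"]:print(th,[np.round(P[int(r["uv"][1]),int(r["uv"][0])],3).tolist() for r in eyes.search_frame(th,n)[:3]])
o=cv2.resize(np.vstack(ims),(420,630))[:,:];save(cv2.resize(np.hstack(ims),(800,300)),"pics/end.png")
```

```text
[0.51870302 0.02662291 0.2370962 ] [ 1.21098641 -0.0490512   0.49676256] 19.6
scene start fin 251 [-0.0566 -0.0055  0.0917] [-0.0169  0.0066  0.1178] panel x 322 -0.006220610661590854
scene now fin 252 [-0.0566 -0.0052  0.091 ] [-0.0161  0.0062  0.118 ] panel x 329 -0.006173528871516873
torch 122 [ 0.52317407 -0.24029519  0.13287551] [ 0.51410959 -0.24535336  0.1174822 ]
lens0 [[0.517, 0.095, 0.003], [0.524, 0.016, 0.003]]
paddle [[0.397, 0.037, 0.006]]
pupillometer [[0.473, 0.246, 0.046], [0.519, 0.088, 0.001]]
top start fin 139 [-0.055  -0.0054  0.0935] [-0.0156  0.0064  0.1207] panel x 186 -0.004527574443839185Traceback (most recent call last):
  File "<stdin>", line 11, in <module>
    return _quantile_unchecked(
        a, q, axis, out, overwrite_input, method, keepdims, weights)
    return _ureduce(a,
                    func=_quantile_ureduce_func,
    ...<5 lines>...
                    overwrite_input=overwrite_input,
                    method=method)
    r = func(a, **kwargs)
    result = _quantile(arr,
                       quantiles=q,
    ...<2 lines>...
                       out=out,
                       weights=wgt)
    slices_having_nans = np.isnan(arr[-1, ...])
                                  ~~~^^^^^^^^^
IndexError: index -1 is out of bounds for axis 0 with size 0
```

The fin and panel are back at their starting positions (panel −6.2 mm both times), so the bin is shut. The torch is standing and the lenses and paddle are where they were; the robot is clear. Handing in.

```bash
python3 -c "
from rig import order;print(order.sign_off())"
```

```text
the job is handed in; nothing more can be done
None
```

The job is handed in, at about 20 s of the 67 s allowed; no verdict was reported. I tipped the bin right open by its pull and lifted the torch out of the right-hand pocket. I stood it tail down in the larger grey stand and tipped the bin shut again.

**Grip:** the first grip on the torch was about 7 mm off-centre on the pads. I opened, recentred and gripped again before lifting it.

**Last checks:**
- **Torch:** it stands upright in the well. Its top measured about 0.129 m from the wrist camera, against 0.128 m expected. The scene camera gave a highest point of 0.133 m, its sideways reading a few millimetres off; I put that down to noise.
- **Bin:** the front panel and pull read the same as at the start (panel at −6.2 mm both times), so it is shut.
- **Loose items:** the scene camera found the paddle, the pupillometer and two of the three lenses within about 6 mm of where they began. The third lens was not found in that last picture.
- **Ball stick and rule:** I last saw both in their pockets just before lifting the torch. They are hidden now that the bin is shut.
- **Failed check:** the last top-camera check stopped with an error because no points were found at the pull, probably because the arm hid it. No final picture was saved, so the end state rests on the measurements above.

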